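# Prove the breaker, then run the bar shutter with its hold-to-run key

### The arm

A 6-joint arm with a two-finger parallel gripper is mounted at the origin on the work surface; the furniture and walls round the work are solid. World frame = base frame: x ahead of the robot, y to its left, z up, the work surface at z = 0. Lengths are in m, angles in rad, forces in N, time in s.
With the tool pointing down it reaches from about 0.375 to 0.975 m from the base axis. Payload 3.8 kg.
Tool frame: the origin (TCP) lies midway between the tips of the shut fingers; the grasp point (between the pads) lies 19 mm behind it; z points along the fingers, y is the line along which they close (so a half turn about z gives the same grasp; the last joint's range is limited). The gripper opens to 85 mm and grips with 20 to 120 N. Pads are 22 mm wide; open, the fingers measure 114 mm over their backs; the gripper's body (76 mm by 85 mm) begins 54 mm behind the grasp point. The pads swing forward as they close: fully open they stand 13 mm farther back than shut.
Start: joints at [-1.158, 0.264, 1.604, -0, 1.274, -0.037], TCP at [0.293, -0.608, 0.193] pointing down, gripper open.
Joint ranges: [-2.63, 2.63], [-0.94, 2.18], [0.31, 2.57], [-1.31, 4.45], [0, 2.66], [-2.55, 2.55]. Speed limits (rad/s): [2.57, 2.57, 3.14, 3.14, 3.14, 3.14].

### API

Orientations are given as a rotation vector (axis times angle).
In Python, from workcell import bot gives the robot as it stands.
- The arm moves only by the tool servo_tool, never from a script. Its argument "series" is a list of rows, each a list of 7 numbers: the shift along the world's x, y, z in units of 0.15 m (1.0 is 0.15 m), then the turn, a rotation vector about the world's x, y, z in units of 180 degrees (1.0 is 180 degrees), then the closure, from 0 (fully open) to 1 (shut). A call has 1 to 20 rows; each row is the pose to reach, as a shift and turn from the pose commanded when the call began, turning the shorter way round; what a row does not reach only later rows make up. A row lasts 1/10 s, in which the tool goes at most 50 mm and 8.59 degrees, less where a joint would pass 70% of its speed; a pose out of reach is approached as far as the arm can. A call with a number of a shift or a turn outside -1 to 1 is refused whole. A call with a gripper value outside its range is refused whole. The fingers move at their own pace and stop on an object; "newtons" is the grip in N (left out, the last holds). Time passes only in rows, so rows that repeat a pose let the fingers close. It gives the time, the measured TCP pose, the force, the opening and the grip force at its end, in the units of the state.
- bot.read_state(): the state, without advancing time (a new reading comes with each control period).
- bot.read_camera(name): name is "scene" or "top" or "wrist"; returns the picture (420x560x3 uint8, red, green, blue); there is no depth.
- bot.camera_info(name): a dict with "vertical_fov" (degrees; the focal length in pixels is half the picture's height over the tangent of half this angle, whatever the lens; pixels are square), "cx", "cy" (the principal point, pixels), "dist" ([k1, k2, p1, p2, k3] as OpenCV has them; the pictures are not rectified), "R" (3x3) and "t" (3): a world point X has camera coordinates R X + t. Camera axes: x right, y down, z forward; pixel columns grow to the right and rows downward; lengths in m; the calibration is good to about 2 mm. A picture is of the moment at which its call begins: read the wrist's pose just before it. camera_info takes no time and is no camera call; for the wrist camera it gives the pose at the moment of the call.
- bot.finish_job(): hands the job in; it is judged then, once.
Trained networks look in the newest picture that a camera, given by its name, has taken for a name from the list of things; names that differ only in an ending like _2 or _b are one class to them, and where a whole thing is asked for, a point or a joint stands for the part that bears it (a point fixed in the world has none). Each returns a list of dicts, best first, with "score" (0 to 1); they miss things now and then, are a little off and sometimes report something else, mostly with a low value. They report only what shows in the picture. A call takes as long as a camera call. They do not tell look-alikes from the thing itself.
- bot.recognise(target, camera): "box" ([left, top, right, bottom] as shares, 0 to 1, of the picture: columns of its width, rows of its height, round what is visible of it).
- bot.trace(target, camera): "mask" (420x560 bool, what is visible of it) and "box" ([left, top, right, bottom] as shares, 0 to 1, of the picture: columns of its width, rows of its height, round what is visible of it).
- bot.mark_of(target, camera): "at" ([row, column] as shares, 0 to 1, of the picture: columns of its width, rows of its height: a listed point, or the origin of a listed thing).
The state is a dict: "time": time; "q": joint angles; "joint_vel": joint speeds; "joint_torque": joint torques, N m; "tool_pos": TCP position; "tcp_rot": TCP orientation; "wrist_force": force on the tool from outside, world axes, zero at the start; "torque": the same for the moment, N m; "width": opening from 0.0 (shut) to 1.0 (fully open); "grip_force": force on a finger pad.
Only numpy, scipy, OpenCV 4.12 (cv2) and the standard library are available. Lean on these libraries where they do the work, as an engineer would, in place of code of your own. Each camera call takes 0.05 s, during which the arm holds its last target. There are 200 camera calls.

### The job

To raise the bar shutter from the grey console, first prove its breaker: press the round test button so that the lever drops, then lift the lever until it latches and stays up by itself. Then take the round-headed key out of the wooden block, leaving the other two keys there, push it fully home in the console's key switch, past its sticky pins, and only then turn it a quarter turn clockwise to the stop. The shutter runs only while the key is held against its spring, so finish still gripping the turned key, and do not knock the bar things about.

Things in the scene. Friction and masses are not known exactly. Their poses are not given: they have to be found in the camera images.
- console: grey desk console, fixed, 175 (x) x 190 (y) x 80 mm high; origin under its middle, x points away from the operator. Front slopes 22 degrees from 40 mm high (x = -90) to 80 mm (x = +10), then a level rear deck. On the slope a white breaker (raised face 46 x 72 mm, 10 mm proud) with a black lever at the right, a round button at the left; on the deck at the right the key switch
- button_top (a point): centre of the top of the round grey test button (13 mm diameter, 7.5 mm proud of the breaker's face, 42 mm left of the lever); it moves square to the slope, down and 22 degrees away from the operator; a straight push down works too
- test_button (a joint): travel of the test button in m: 0 released, 0.005 fully pressed; springs back, takes about 4.5 N; it trips the lever at about 0.003
- lever_tip (a point): outer end of the black breaker lever (20 mm wide along console y, 8 mm thick), 28 mm from its pivot, at mid width; moves with the lever. When on, the lever leans 0.65 rad up the slope from the square to the slope, i.e. 15 degrees beyond upright, away from the operator
- lever_pivot (a point): pivot of the breaker lever, 4 mm below the breaker's face, axis along console y; its own axes turn with the lever
- lever (a joint): breaker lever angle in rad: about 0 up and latched (on), 0.9 dropped towards the operator; stops at -0.2 and 0.9. A spring pulls it down. Lifting takes 5 to 12 N: it meets a catch from 0.58 on and must be pushed to -0.05 or further (the stop is fine) to latch; let go, it settles at about 0.06
- lock_mouth (a point): centre of the face of the switch's brass plug, on its vertical axis, 92.5 mm above the counter; axes as the console's. A collar (39 mm diameter, 25 mm opening) stands 2 mm above it. Keyway 6 (x) x 14 (y, at rest) x 26 mm deep, 2 mm bevel at the mouth; two rounded sprung pins, one from each narrow side, 10 and 17 mm down, stand 3 mm in; passing one takes 5 to 15 N
- cylinder (a joint): turn of the switch's plug in rad: 0 at rest, grows clockwise seen from above, stop at 1.40; springs back to 0 when let go (0.03 to 0.06 N m). The key has up to 0.17 rad of play in the keyway, so its head turns 1.5 to 1.57 rad to bring the plug to its stop
- key_block: wooden block, fixed to the counter, 56 mm (x) x 168 mm (y) x 34 mm high, origin under its middle; three slots in a row along its y at -53, 0 and +53 mm hold three keys standing blade down; which key is in which slot varies
- round_key_head (a point): middle of the wanted key's head, the ROUND one: black upright disc, 34 mm diameter, 10 mm thick along the key's x; z up. Below it a steel shoulder (12 x 19 mm, underside 26 mm below this point), then the blade, 4 (x) x 12 (y) x 24 mm, round-ended, same both sides. In the block the shoulder rests on its top; fully home it rests on the plug's face: this point 26 mm above lock_mouth. 40 g
- square_key_head (a point): middle of the head of another key, with a square black head 26 mm wide; stays in the block. Otherwise like the round one
- bar_key_head (a point): a point 26 mm above the shoulder of the third key, whose black head is a T with a 42 mm wide cross bar; stays in the block. Otherwise like the round one
- jigger: steel double jigger, 45 mm wide, 80 mm high, bystander; origin under its middle
- spice1: spice jar, 42 mm wide, 106 mm high, bystander at the back edge; origin under its middle
- spice2: spice jar with a black cap, 40 mm wide, 105 mm high, bystander at the back right; origin under its middle
Mind the look-alikes: they are no part of the job. What is shaped like the part that bears bar_key_head but pink or purple is not meant.

How it is judged:
On the way, in this order (a step that is already met when the one before it is completed fails the run):
1. the test button is pressed (value of joint test_button above 0.0015 m).
2. the breaker lever has dropped (value of joint lever above 0.7 rad), for 0.1 s.
3. the lever is lifted and stays up by its latch, nothing holding it (value of joint lever below 0.15 rad and contact force between each of the arm, the fingers and lever below 0.1 N), for 0.3 s.
4. the round-headed key is fully home in the key switch, not yet turned (z of round_key_head in the frame of lock_mouth below 0.0285 m and horizontal distance between round_key_head and lock_mouth below 0.006 m and value of joint cylinder below 0.35 rad), for 0.1 s.
At the end, for the whole second after the job is handed in: The fingers still grip the round-headed key (over 2 N), home in the switch (within 2.5 mm of full depth, 6 mm of the axis), the plug held beyond 1.22 rad; lever up (below 0.15 rad), button out (below 1 mm), the square and T-headed keys still in the block (value of joint cylinder above 1.22 rad and z of round_key_head in the frame of lock_mouth below 0.0285 m and horizontal distance between round_key_head and lock_mouth below 0.006 m and contact force between the fingers and round_key above 2 N and value of joint lever below 0.15 rad and value of joint test_button below 0.001 m and horizontal distance between each of square_key_head, bar_key_head and key_block below 0.066 m and height (world z) of each of square_key_head, bar_key_head below 0.075 m); the arm keeps its last pose, push and grip.
It fails at once if one of the other two keys is pulled out or knocked over (distance of any of square_key_head, bar_key_head from where it was at the start of the episode above 0.015 m).
It fails at once if a bystander is knocked over or pushed more than 4 cm away (distance of any of jigger, spice1, spice2 from where it was at the start of the episode above 0.04 m or angle between any of jigger, spice1, spice2's own z axis and vertical above 0.6 rad).
It also fails if it takes over 69 s, if anything falls off the work surface, if the arm or the gripper's body presses on something with over 40 N, if the wrist force passes 120 N, or if a joint passes its speed limit or range.

## Working session

There is one attempt and no reset: what is moved stays moved. The work goes in short steps, Python scripts to look and compute and a tool call to move; the robot and the scene stay as the last step left them, time stands still between calls to the robot, and variables do not carry over. Pictures are saved under pics/ and viewed, at most 10 in all, crops included, and the job is handed in when it is done.

Besides the shell and the picture viewer there is one more tool, called after "Call:" by a JSON object that holds its "api" and its "payload", one argument or row to a line. servo_tool: Moves the arm, as the interface text tells. Shifts and turns lie within -1 to 1; 1 stands for 0.15 m of shift or 180 degrees of turn. Its arguments: {"type":"object","properties":{"series":{"type":"array","items":{"type":"array","items":{"type":"number"}}},"newtons":{"type":"number"}},"required":["series"]}

```bash
mkdir -p pics; cat > h.py <<'E'
import numpy as np, cv2
from workcell import bot
def K(i):
    f=210/np.tan(np.radians(i["vertical_fov"])/2)
    return np.array([[f,0,i["cx"]],[0,f,i["cy"]],[0,0,1.]])
def ray(i,rc):
    p=np.array([[[rc[1]*560,rc[0]*420]]],float)
    u=cv2.undistortPoints(p,K(i),np.array(i["dist"],float))[0,0]
    R=np.array(i["R"]);t=np.array(i["t"])
    d=R.T@np.array([u[0],u[1],1.]); return -R.T@t,d/np.linalg.norm(d)
def onz(i,rc,z):
    o,d=ray(i,rc); return o+d*(z-o[2])/d[2]
def tri(rs):
    A=0;b=0
    for o,d in rs:
        P=np.eye(3)-np.outer(d,d);A=A+P;b=b+P@o
    x=np.linalg.solve(A,b); return x,[np.linalg.norm((np.eye(3)-np.outer(d,d))@(x-o)) for o,d in rs]
def save(n,im,): cv2.imwrite("pics/"+n,im[:,:,::-1])
E
python3 - <<'E'
from h import *
names=["console","button_top","lever_tip","lever_pivot","lock_mouth","key_block","round_key_head","square_key_head","bar_key_head","jigger","spice1","spice2"]
I={}
ims=[]
for c in ["scene","top"]:
    ims.append(bot.read_camera(c)); I[c]=bot.camera_info(c); save(c+".png",ims[-1])
    print(c,I[c]["vertical_fov"],np.round(-np.array(I[c]["R"]).T@I[c]["t"],3))
for n in names:
    rs=[]
    for c in ["scene","top"]:
        m=bot.mark_of(n,c)
        print(n,c,[(round(x["score"],2),np.round([x["at"][1]*560,x["at"][0]*420]).tolist()) for x in m[:3]],end=" ")
        if m: rs.append(ray(I[c],m[0]["at"]))
    if len(rs)==2:
        x,e=tri(rs);print(np.round(x,4),np.round(e,4),end="")
    print()
s=bot.read_state();print(s)
E
```

```text
scene 42.4481748787433 [-0.434 -0.574  0.634]
top 46.97268835888289 [ 0.358 -0.017  1.277]
console scene [(0.82, [214.0, 212.0])] console top [(0.63, [207.0, 227.0])] [0.4451 0.1607 0.003 ] [0.0008 0.0008]
button_top scene [(0.42, [194.0, 190.0])] button_top top [(0.38, [196.0, 242.0])] [0.401  0.1782 0.0764] [0.0011 0.0011]
lever_tip scene [(0.66, [213.0, 181.0])] lever_tip top [(0.6, [312.0, 232.0])] [ 0.3572 -0.0332  0.1873] [0.0902 0.0902]
lever_pivot scene [(0.48, [214.0, 193.0]), (0.4, [193.0, 192.0])] lever_pivot top [(0.55, [212.0, 239.0])] [0.4124 0.1358 0.0743] [0.0054 0.0054]
lock_mouth scene [(0.6, [237.0, 176.0])] lock_mouth top [(0.77, [215.0, 205.0])] [0.4958 0.1273 0.0848] [0.0024 0.0024]
key_block scene [(0.8, [335.0, 256.0]), (0.28, [298.0, 208.0])] key_block top [(0.97, [333.0, 231.0])] [ 0.4301 -0.17   -0.0035] [0.0004 0.0004]
round_key_head scene [(0.81, [336.0, 227.0])] round_key_head top [(0.57, [334.0, 230.0])] [ 0.4293 -0.1666  0.0663] [0.0019 0.0019]
square_key_head scene [(0.78, [358.0, 234.0])] square_key_head top [(0.44, [354.0, 226.0])] [ 0.4379 -0.216  
[... 650 characters left out ...]
.2487 -0.0088] [0. 0.]
{'time': 1.3, 'q': array([-1.15790908e+00,  2.63929760e-01,  1.60403139e+00, -1.23885575e-05,
        1.27365077e+00, -3.68913187e-02]), 'joint_vel': array([ 0.00019651, -0.0004307 ,  0.00035877,  0.00202981, -0.0014031 ,
       -0.00032474]), 'joint_torque': array([-1.49467473e-03, -5.15069461e+01, -3.67713189e+01, -2.36303558e-04,
        9.78308453e-04, -1.94615575e-05]), 'tool_pos': array([ 0.29346433, -0.60786178,  0.19314266]), 'tcp_rot': array([-3.06246602e+00, -7.00572067e-01,  2.39360964e-05]), 'wrist_force': array([-0.47159213, -0.5362972 ,  0.07475697]), 'torque': array([-0.02989345, -0.03061439, -0.02320628]), 'grip_force': 0.0, 'width': 0.9989312928075189}
```

```bash
python3 - <<'E'
import cv2
a=cv2.imread("pics/scene.png")[130:310,150:450];b=cv2.imread("pics/top.png")[130:290,150:417]
a=cv2.resize(a,(500,300),interpolation=3);b=cv2.resize(b,(500,300),interpolation=3)
a=cv2.imread("pics/scene.png")[130:310,150:450];b=cv2.imread("pics/top.png")[140:280,150:400]
a=cv2.resize(a,(500,300),interpolation=3);b=cv2.resize(b,(536,300),interpolation=3)
import numpy as np
c=np.zeros((600,536,3),np.uint8);c[:300,:500]=a;c[300:]=b
cv2.imwrite("pics/c1.png",cv2.resize(c,(536,600)))
E
```

```text
(no output)
```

View pics/c1.png

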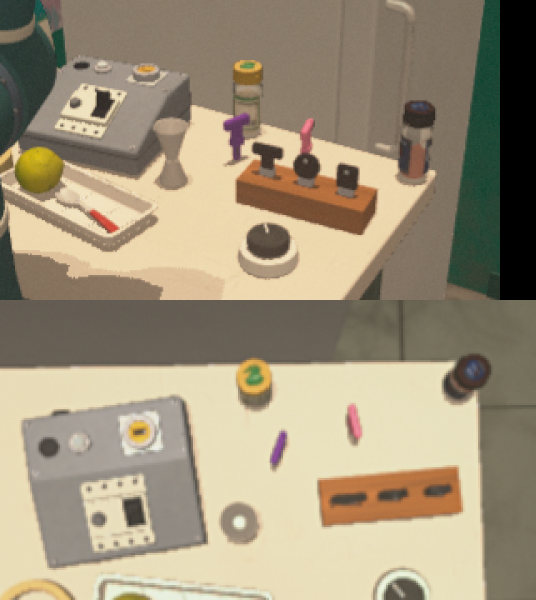

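The round key is mid-slot, the T-key left and the square key right. The purple and pink T shapes are look-alikes standing behind. I'm moving over the block first for a near view.

Call:
{"api": "servo_tool", "payload": {
  "series": [
    [0.3,0.3,0.35,0,0,0.045,0],
    [0.5,0.6,0.6,0,0,0.09,0],
    [0.7,1,0.7,0,0,0.135,0],
    [0.7,1,0.7,0,0,0.135,0]
  ]
}}

```text
time: 1.7
tool_pos: [0.3928, -0.4679, 0.2943]
tcp_rot: [2.844, 1.332, 0.001]
wrist_force: [0.0, 0.4, 0.2]
width: 1.001
grip_force: 0.0
```

Call:
{"api": "servo_tool", "payload": {
  "series": [
    [0,0.3,0,0,0,0.045,0],
    [0,0.65,0,0,0,0.09,0],
    [0,1,0,0,0,0.135,0],
    [0,1,0,0,0,0.135,0]
  ]
}}

```text
time: 2.1
tool_pos: [0.3918, -0.3142, 0.2934]
tcp_rot: [-2.496, -1.906, -0.003]
wrist_force: [-0.4, -0.0, -0.6]
width: 1.001
grip_force: 0.0
```

Call:
{"api": "servo_tool", "payload": {
  "series": [
    [0,0.3,0,0,0,0.045,0],
    [0,0.65,0,0,0,0.09,0],
    [0,1,0,0,0,0.13,0],
    [0,1,0,0,0,0.13,0],
    [0,1,0,0,0,0.13,0]
  ]
}}

```text
time: 2.6
tool_pos: [0.3923, -0.1684, 0.2934]
tcp_rot: [2.063, 2.367, -0.0]
wrist_force: [0.7, -0.8, -0.3]
width: 0.997
grip_force: 0.0
```

```bash
python3 - <<'E'
from h import *
im=bot.read_camera("wrist");i=bot.camera_info("wrist");save("w1.png",im)
s=bot.read_state();print(s["time"],s["tool_pos"],s["tcp_rot"],s["q"])
print(i["vertical_fov"],-np.array(i["R"]).T@i["t"],np.round(i["R"],3).tolist())
for n,z in [("round_key_head",.06),("square_key_head",.06),("bar_key_head",.06),("key_block",0),("lever_tip",.1)]:
    for x in bot.mark_of(n,"wrist")[:3]: print(n,round(x["score"],2),np.array(x["at"])*[420,560],np.round(onz(i,x["at"],z),4))
E
```

```text
2.65 [ 0.39228792 -0.16937255  0.29322243] [ 2.06523014e+00  2.36554898e+00 -7.69087879e-04] [-4.65147505e-01 -2.69226654e-01  1.95497641e+00 -8.22197879e-04
  1.45463878e+00 -6.00405969e-01]
65.57282330391459 [ 0.3806962  -0.09285077  0.47436312] [[0.991, 0.135, 0.002], [0.128, -0.943, 0.307], [0.043, -0.304, -0.952]]
round_key_head 0.49 [170.898 304.696] [ 0.4294 -0.1659  0.06  ]
square_key_head 0.63 [212.814 300.608] [ 0.4332 -0.2226  0.06  ]
bar_key_head 0.68 [146.79  375.816] [ 0.5134 -0.1232  0.06  ]
bar_key_head 0.66 [ 68.586 369.712] [ 0.4858 -0.0347  0.06  ]
bar_key_head 0.61 [131.292 306.6  ] [ 0.4237 -0.1165  0.06  ]
key_block 0.73 [162.582 301.896] [ 0.4304 -0.1649  0.    ]
key_block 0.34 [ 24.108 298.312] [0.3971 0.0136 0.    ]
```

View pics/w1.png

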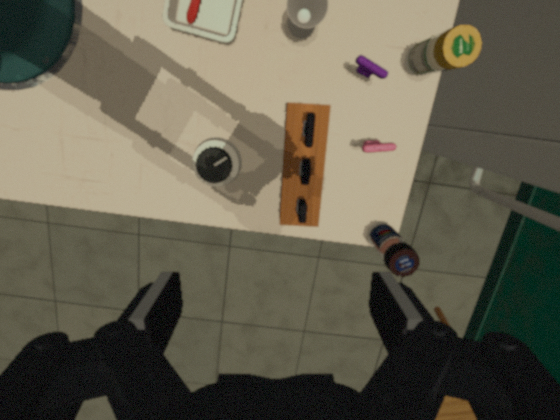

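The wrist view shows the block at column 305: T-key row 130, round row 170, square row 210. The block's yaw is about 5°. Next is the console, with the gripper shut.

Call:
{"api": "servo_tool", "payload": {
  "series": [
    [0,0.3,0,0,0,0,1],
    [0,0.65,0,0,0,0,1],
    [0,1,0,0,0,0,1],
    [0,1,0,0,0,0,1]
  ],
  "newtons": 30
}}

```text
time: 3.3
tool_pos: [0.3919, -0.0151, 0.2929]
tcp_rot: [-2.059, -2.371, -0.003]
wrist_force: [-0.0, -0.4, -0.1]
width: 0.332
grip_force: 0.0
```

Call:
{"api": "servo_tool", "payload": {
  "series": [
    [0,0.3,0,0,0,0,1],
    [0,0.65,0,0,0,0,1],
    [0,1,0,0,0,0,1],
    [0,1,0,0,0,0,1],
    [0,1,0,0,0,0,1]
  ]
}}

```text
time: 3.8
tool_pos: [0.3923, 0.1313, 0.2926]
tcp_rot: [2.063, 2.369, -0.002]
wrist_force: [0.6, 0.4, 0.6]
width: -0.0
grip_force: 0.0
```

```bash
python3 - <<'E'
from h import *
im=bot.read_camera("wrist");i=bot.camera_info("wrist");save("w2.png",im)
s=bot.read_state();print(s["time"],s["tool_pos"],s["tcp_rot"],s["q"],s["width"])
print(-np.array(i["R"]).T@i["t"])
for n,z in [("button_top",.0764),("lever_tip",.098),("lever_pivot",.073),("lock_mouth",.0925),("console",0)]:
    for x in bot.mark_of(n,"wrist")[:2]: print(n,round(x["score"],2),np.array(x["at"])*[420,560],np.round(onz(i,x["at"],z),4))
m=bot.trace("console","wrist")
if m:
    k=m[0]["mask"].astype(np.uint8);c=max(cv2.findContours(k,0,2)[0],key=cv2.contourArea);print(m[0]["score"],cv2.approxPolyDP(c,6,True)[:,0].tolist())
print([(x["score"],np.round(onz(i,[ (x["box"][1]+x["box"][3])/2,(x["box"][0]+x["box"][2])/2],.0764),4)) for x in bot.recognise("button_top","wrist")[:2]])
E
```

```text
3.85 [0.39234614 0.13026319 0.29262385] [ 2.06508441e+00  2.36693989e+00 -2.11242207e-03] [ 2.61317451e-01 -2.96643010e-01  1.97649024e+00 -1.10334919e-03
  1.46262864e+00  1.25431460e-01] 0.002067263265120282
[0.38092509 0.20678136 0.47374949]
button_top 0.46 [133.098 289.688] [0.402  0.1793 0.0764]
lever_tip 0.65 [170.688 297.304] [0.416  0.1397 0.098 ]
lever_pivot 0.72 [168.21  293.496] [0.4132 0.1376 0.073 ]
lock_mouth 0.96 [189.504 370.496] [0.5076 0.1282 0.0925]
console 0.78 [148.89  318.192] [0.45   0.1577 0.    ]
0.66 [[404, 70], [257, 73], [258, 214], [387, 225]]
[(0.68, array([0.4042, 0.1782, 0.0764]))]
```

View pics/w2.png

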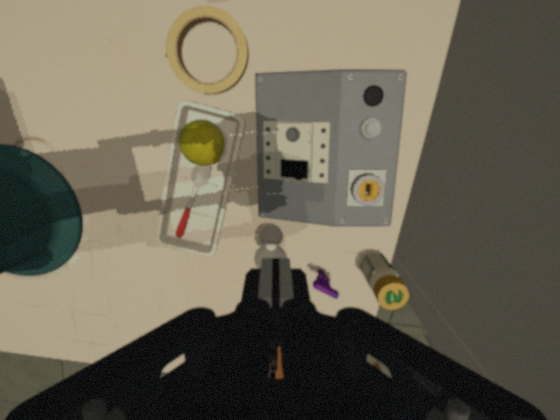

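```bash
python3 - <<'E'
from h import *
i=bot.camera_info("wrist")
for (u,v),z in [((404,70),.08),((387,225),.08),((257,73),.04),((258,214),.04),((341,70),.08),((334,222),.08),((293,134),.0764),((373,96),.08),((371,128),.08),((369,189),.0925)]:
    print(u,v,np.round(onz(i,[v/420,u/560],z),4))
T=bot.camera_info("top")
for (u,v),z in [((150+180/2.144,140+97/2.144),.08),((150+205/2.144,140+243/2.144),.04),((150+25/2.144,140+122/2.144),.08),((150+50/2.144,140+265/2.144),.04)]: print(np.round(onz(T,[v/420,u/560],z),4))
bot.read_camera("top")
print([np.round(onz(T,x["at"],.0925),4) for x in bot.mark_of("lock_mouth","top")])
E
python3 -c "
import cv2
a=cv2.imread('pics/w2.png')[110:220,250:400];cv2.imwrite('pics/w2c.png',cv2.resize(a,(750,550),interpolation=2))"
```

```text
404 70 [0.5195 0.266  0.08  ]
387 225 [0.5437 0.0819 0.08  ]
257 73 [0.3535 0.2435 0.04  ]
258 214 [0.3763 0.0612 0.04  ]
341 70 [0.449  0.2559 0.08  ]
334 222 [0.4748 0.0768 0.08  ]
293 134 [0.4063 0.1787 0.0764]
373 96 [0.4907 0.2337 0.08  ]
371 128 [0.4962 0.1983 0.08  ]
369 189 [0.5059 0.1281 0.0925]
[0.543  0.0831 0.08  ]
[0.3734 0.0577 0.04  ]
[0.5161 0.2636 0.08  ]
[0.35   0.2417 0.04  ]
[]
```

View pics/w2c.png

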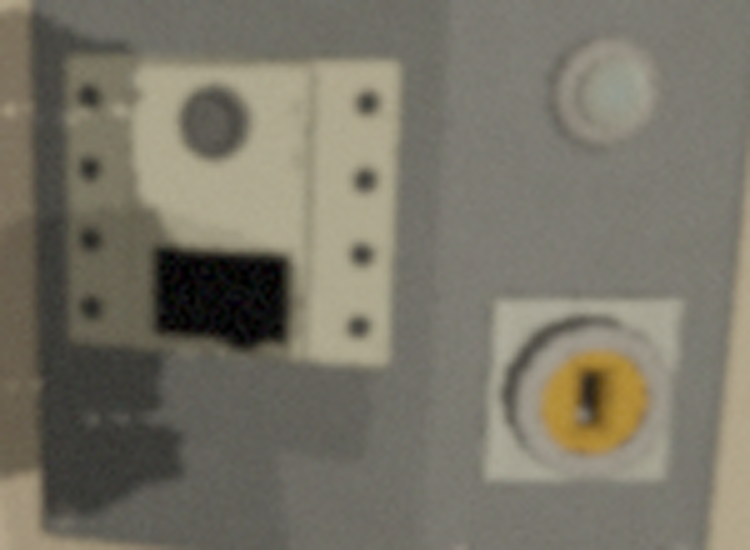

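The button is near (0.405, 0.179), the lever pivot near (0.4145, 0.138), the keyway near (0.506, 0.128), and console yaw is about 7.5°. Going down over the button.

Call:
{"api": "servo_tool", "payload": {
  "series": [
    [0.055,0.32,0,0,0,0,1],
    [0.055,0.32,-0.3,0,0,0,1],
    [0.055,0.32,-0.6,0,0,0,1],
    [0.055,0.32,-1,0,0,0,1],
    [0.055,0.32,-1,0,0,0,1]
  ]
}}

```text
time: 4.8
tool_pos: [0.3952, 0.1772, 0.1369]
tcp_rot: [-2.062, -2.363, 0.016]
wrist_force: [-1.6, -0.6, -0.6]
width: -0.003
grip_force: 0.0
```

Call:
{"api": "servo_tool", "payload": {
  "series": [
    [0,0,-0.2,0,0,0,1],
    [0,0,-0.33,0,0,0,1],
    [0,0,-0.33,0,0,0,1],
    [0,0,-0.33,0,0,0,1],
    [0,0,-0.33,0,0,0,1]
  ]
}}

```text
time: 5.3
tool_pos: [0.4021, 0.1797, 0.0958]
tcp_rot: [2.065, 2.365, 0.005]
wrist_force: [0.9, 0.9, -0.4]
width: 0.002
grip_force: 0.0
```

Call:
{"api": "servo_tool", "payload": {
  "series": [
    [0,0,-0.03,0,0,0,1],
    [0,0,-0.06,0,0,0,1],
    [0,0,-0.09,0,0,0,1],
    [0,0,-0.1,0,0,0,1],
    [0,0,-0.1,0,0,0,1],
    [0,0,-0.1,0,0,0,1]
  ]
}}

```text
time: 5.9
tool_pos: [0.4001, 0.1791, 0.0783]
tcp_rot: [-2.066, -2.367, 0.0]
wrist_force: [0.5, 0.2, -0.3]
width: 0.003
grip_force: 0.0
```

Call:
{"api": "servo_tool", "payload": {
  "series": [
    [0,0,-0.01,0,0,0,1],
    [0,0,-0.015,0,0,0,1],
    [0,0,-0.015,0,0,0,1]
  ]
}}

```text
time: 6.2
tool_pos: [0.4001, 0.179, 0.076]
tcp_rot: [-2.066, -2.367, 0.0]
wrist_force: [-0.4, -0.8, 0.3]
width: -0.0
grip_force: 0.0
```

Call:
{"api": "servo_tool", "payload": {
  "series": [
    [0,0,-0.01,0,0,0,1],
    [0,0,-0.015,0,0,0,1],
    [0,0,-0.015,0,0,0,1]
  ]
}}

```text
time: 6.5
tool_pos: [0.4001, 0.179, 0.0737]
tcp_rot: [-2.066, -2.367, 0.0]
wrist_force: [0.2, 0.6, -0.2]
width: -0.003
grip_force: 0.0
```

Call:
{"api": "servo_tool", "payload": {
  "series": [
    [0,0,-0.01,0,0,0,1],
    [0,0,-0.015,0,0,0,1],
    [0,0,-0.015,0,0,0,1]
  ]
}}

```text
time: 6.8
tool_pos: [0.4001, 0.179, 0.0715]
tcp_rot: [-2.066, -2.367, 0.0]
wrist_force: [0.2, 0.6, 0.9]
width: 0.002
grip_force: 0.0
```

```bash
python3 - <<'E'
from h import *
a=bot.read_camera("scene")[130:220,150:290];b=bot.read_camera("wrist")[180:320,200:360]
a=cv2.resize(a,(560,360),interpolation=2)
save("s2.png",a);save("w3.png",cv2.resize(b,(640,560),interpolation=2));print(bot.read_state()["wrist_force"])
E
```

```text
[-0.65873838 -0.15877436 -0.19077194]
```

View pics/s2.png

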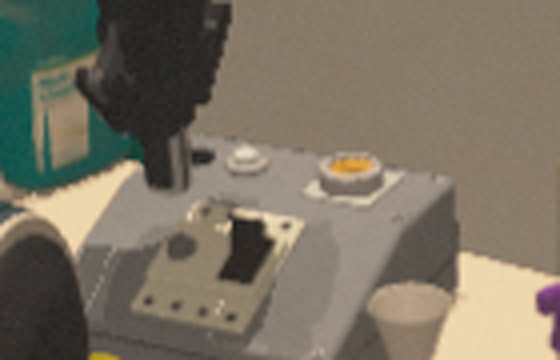

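The scene picture shows the fingertip at about crop (165,185), while the button is at (183,245). So the tip is not where the calibration says it should be. I'll check by projection.

```bash
python3 - <<'E'
from h import *
s=bot.read_state();print(s["tool_pos"],s["q"])
for c in ["scene","wrist","top"]:
    i=bot.camera_info(c)
    rv=cv2.Rodrigues(np.array(i["R"],float))[0]
    P=np.array([s["tool_pos"],[.4055,.1787,.078],[.507,.128,.0925]],float)
    print(c,np.round(cv2.projectPoints(P,rv,np.array(i["t"],float),K(i),np.array(i["dist"],float))[0][:,0]).tolist())
E
```

```text
[0.40021343 0.17909075 0.07161859] [ 3.63909645e-01 -7.69295026e-02  2.21384100e+00  4.40403684e-05
  1.00473158e+00  2.28288208e-01]
scene [[194.0, 192.0], [195.0, 188.0], [239.0, 171.0]]
wrist [[277.0, 241.0], [286.0, 247.0], [439.0, 353.0]]
top [[196.0, 243.0], [196.0, 241.0], [215.0, 199.0]]
```

View pics/w3.png

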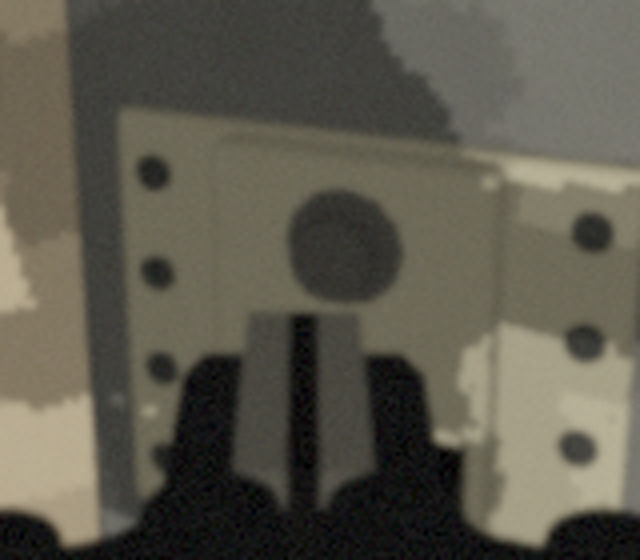

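```bash
python3 - <<'E'
from h import *
p=bot.read_state()["tool_pos"]
rs=[]
for c,(u,v) in [("scene",(191.5,177)),("wrist",(275.5,259))]:
    i=bot.camera_info(c)
    rs.append(ray(i,[v/420,u/560]))
    rv=cv2.Rodrigues(np.array(i["R"],float))[0]
    for dx in (0,.011,-.011):
      P=np.array([p+[0,dx,h] for h in (0,.01,.02,.03,.04)])
      print(c,dx,np.round(cv2.projectPoints(P,rv,np.array(i["t"],float),K(i),np.array(i["dist"],float))[0][:,0]).tolist())
print(tri(rs))
E
```

```text
scene 0 [[194.0, 192.0], [194.0, 188.0], [193.0, 184.0], [193.0, 180.0], [192.0, 176.0]]
scene 0.011 [[190.0, 191.0], [190.0, 187.0], [189.0, 183.0], [189.0, 179.0], [189.0, 175.0]]
scene -0.011 [[198.0, 193.0], [197.0, 189.0], [197.0, 185.0], [197.0, 181.0], [196.0, 177.0]]
wrist 0 [[277.0, 241.0], [277.0, 248.0], [277.0, 256.0], [277.0, 264.0], [277.0, 274.0]]
wrist 0.011 [[279.0, 224.0], [280.0, 231.0], [280.0, 237.0], [280.0, 245.0], [280.0, 253.0]]
wrist -0.011 [[274.0, 258.0], [274.0, 265.0], [274.0, 274.0], [274.0, 283.0], [274.0, 293.0]]
(array([0.39973294, 0.18366686, 0.10736393]), [np.float64(0.0015134214931801274), np.float64(0.0015134214931801708)])
```

Both views put the real fingertips about 36 mm above the reported TCP. I'll keep lowering in steps and watch the force.

Call:
{"api": "servo_tool", "payload": {
  "series": [
    [0.01,0,-0.03,0,0,0,1],
    [0.01,0,-0.06,0,0,0,1],
    [0.01,0,-0.09,0,0,0,1],
    [0.01,0,-0.1,0,0,0,1],
    [0.01,0,-0.1,0,0,0,1]
  ]
}}

```text
time: 7.4
tool_pos: [0.4012, 0.1789, 0.056]
tcp_rot: [-2.065, -2.366, 0.002]
wrist_force: [0.8, -0.2, -0.2]
width: 0.0
grip_force: 0.0
```

```bash
python3 - <<'E'
from h import *
b=bot.read_camera("wrist")[140:340,180:380];a=bot.read_camera("scene")[130:220,150:290];
c=np.zeros((560,800,3),np.uint8);c[:400,:400]=cv2.resize(b,(400,400),interpolation=2);c[:257,400:]=cv2.resize(a,(400,257),interpolation=2)
save("w4.png",c[:400]);print(bot.read_state()["wrist_force"])
E
```

```text
[-0.33148379 -0.46485457  0.41912085]
```

View pics/w4.png

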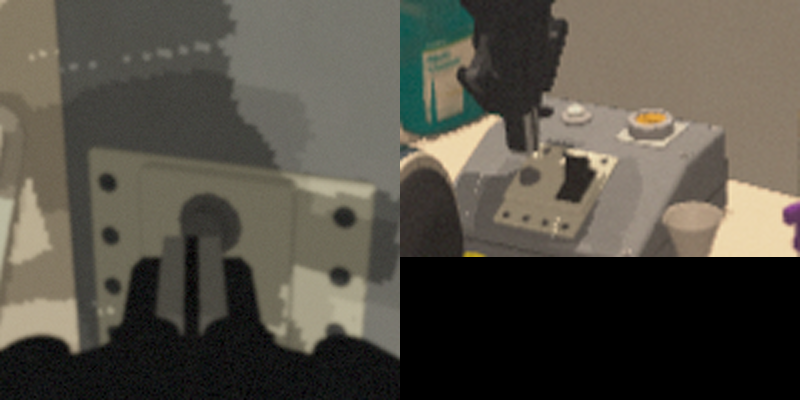

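Call:
{"api": "servo_tool", "payload": {
  "series": [
    [0,0,-0.03,0,0,0,1],
    [0,0,-0.05,0,0,0,1],
    [0,0,-0.06,0,0,0,1],
    [0,0,-0.06,0,0,0,1]
  ]
}}

```text
time: 7.9
tool_pos: [0.4014, 0.179, 0.0472]
tcp_rot: [-2.066, -2.367, 0.001]
wrist_force: [-0.4, 0.3, -0.4]
width: 0.001
grip_force: 0.0
```

Call:
{"api": "servo_tool", "payload": {
  "series": [
    [0,0,-0.01,0,0,0,1],
    [0,0,-0.02,0,0,0,1],
    [0,0,-0.02,0,0,0,1]
  ]
}}

```text
time: 8.2
tool_pos: [0.4016, 0.179, 0.0444]
tcp_rot: [-2.066, -2.367, 0.0]
wrist_force: [-0.4, -0.4, 0.2]
width: -0.0
grip_force: 0.0
```

Call:
{"api": "servo_tool", "payload": {
  "series": [
    [0,0,-0.01,0,0,0,1],
    [0,0,-0.015,0,0,0,1],
    [0,0,-0.015,0,0,0,1]
  ]
}}

```text
time: 8.5
tool_pos: [0.4016, 0.179, 0.0422]
tcp_rot: [-2.066, -2.367, 0.0]
wrist_force: [0.2, 0.6, 0.3]
width: 0.002
grip_force: 0.0
```

Call:
{"api": "servo_tool", "payload": {
  "series": [
    [0,0,-0.01,0,0,0,1],
    [0,0,-0.015,0,0,0,1],
    [0,0,-0.015,0,0,0,1]
  ]
}}

```text
time: 8.8
tool_pos: [0.4017, 0.1791, 0.04]
tcp_rot: [-2.066, -2.367, 0.0]
wrist_force: [-0.5, 0.0, 0.2]
width: 0.005
grip_force: 0.1
```

Call:
{"api": "servo_tool", "payload": {
  "series": [
    [0,0,-0.01,0,0,0,1],
    [0,0,-0.015,0,0,0,1],
    [0,0,-0.015,0,0,0,1]
  ]
}}

```text
time: 9.1
tool_pos: [0.4023, 0.1792, 0.0382]
tcp_rot: [2.065, 2.367, 0.001]
wrist_force: [0.4, -1.5, 3.5]
width: -0.001
grip_force: 1.3
```

Call:
{"api": "servo_tool", "payload": {
  "series": [
    [0,0,-0.01,0,0,0,1],
    [0,0,-0.015,0,0,0,1],
    [0,0,-0.015,0,0,0,1]
  ]
}}

```text
time: 9.4
tool_pos: [0.4022, 0.1793, 0.0358]
tcp_rot: [2.066, 2.367, 0.001]
wrist_force: [0.3, 0.4, 3.8]
width: 0.0
grip_force: 1.6
```

Call:
{"api": "servo_tool", "payload": {
  "series": [
    [0,0,-0.01,0,0,0,1],
    [0,0,-0.015,0,0,0,1],
    [0,0,-0.015,0,0,0,1]
  ]
}}

```text
time: 9.7
tool_pos: [0.4025, 0.1794, 0.0343]
tcp_rot: [2.065, 2.366, 0.002]
wrist_force: [-0.3, -1.4, 9.7]
width: -0.002
grip_force: 4.2
```

```bash
python3 - <<'E'
from h import *
a=bot.read_camera("scene");save("s5.png",cv2.resize(a[150:210,170:240],(420,360),interpolation=2));i=bot.camera_info("scene")
print(bot.read_state()["wrist_force"],[(x["score"],np.array(x["at"])*[420,560]) for x in bot.mark_of("lever_tip","scene")])
E
```

```text
[-0.09538571 -0.60807584  8.43271896] [(0.62, array([189.42 , 210.224])), (0.62, array([233.604, 393.792])), (0.23, array([235.116, 359.296]))]
```

View pics/s5.png

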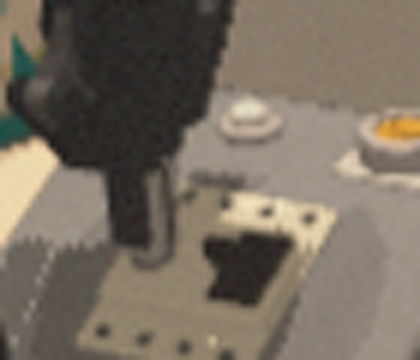

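The lever has dropped (tip row 181 → 189). I'll retract and place the fingers in front of the lever.

Call:
{"api": "servo_tool", "payload": {
  "series": [
    [0,0,0.15,0,0,0,1],
    [0,0,0.33,0,0,0,1],
    [-0.1,-0.15,0.33,0,0,0,1],
    [-0.2,-0.315,0.33,0,0,0,1],
    [-0.2,-0.315,0.33,0,0,0,1],
    [-0.2,-0.315,0.2,0,0,0,1],
    [-0.2,-0.315,0.08,0,0,0,1],
    [-0.2,-0.315,0.08,0,0,0,1],
    [-0.2,-0.315,0.08,0,0,0,1]
  ]
}}

```text
time: 10.7
tool_pos: [0.3709, 0.1319, 0.0448]
tcp_rot: [-2.065, -2.366, 0.003]
wrist_force: [-0.2, -0.0, 1.0]
width: -0.003
grip_force: 0.0
```

```bash
python3 - <<'E'
from h import *
b=bot.read_camera("wrist")[140:340,180:380];a=bot.read_camera("scene")[130:220,150:290];
c=np.zeros((400,800,3),np.uint8);c[:400,:400]=cv2.resize(b,(400,400),interpolation=2);c[:257,400:]=cv2.resize(a,(400,257),interpolation=2)
save("w6.png",c);s=bot.read_state();print(s["wrist_force"],s["tool_pos"])
E
```

```text
[0.00939625 0.87487327 0.11554065] [0.37230049 0.13221507 0.04593901]
```

View pics/w6.png

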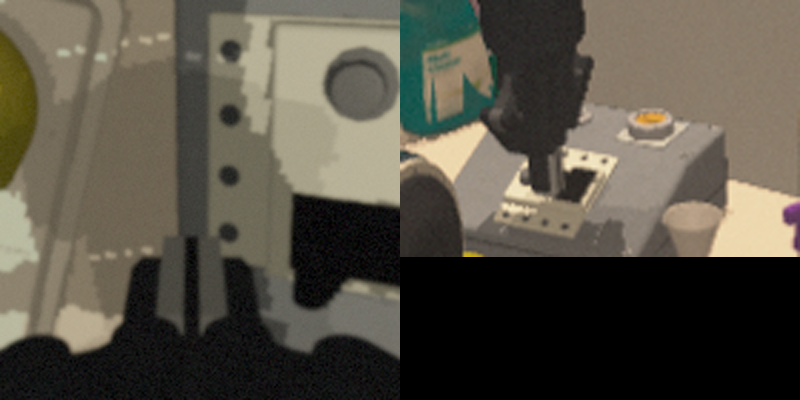

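Call:
{"api": "servo_tool", "payload": {
  "series": [
    [0.05,0.006,0,0,0,0,1],
    [0.1,0.013,0,0,0,0,1],
    [0.13,0.017,0,0,0,0,1],
    [0.16,0.021,0,0,0,0,1],
    [0.16,0.021,0,0,0,0,1]
  ]
}}

```text
time: 11.3
tool_pos: [0.3969, 0.1354, 0.0478]
tcp_rot: [-2.066, -2.366, 0.0]
wrist_force: [-7.8, -1.8, 17.5]
width: -0.003
grip_force: 12.0
```

Call:
{"api": "servo_tool", "payload": {
  "series": [
    [0.02,0.003,0,0,0,0,1],
    [0.04,0.005,0,0,0,0,1],
    [0.04,0.005,0,0,0,0,1]
  ]
}}

```text
time: 11.6
tool_pos: [0.4054, 0.1367, 0.0488]
tcp_rot: [2.064, 2.364, 0.007]
wrist_force: [-2.8, -0.9, 15.5]
width: -0.002
grip_force: 9.6
```

Call:
{"api": "servo_tool", "payload": {
  "series": [
    [0.02,0.003,0,0,0,0,1],
    [0.03,0.004,0,0,0,0,1],
    [0.03,0.004,0,0,0,0,1]
  ]
}}

```text
time: 11.9
tool_pos: [0.4103, 0.1374, 0.0484]
tcp_rot: [2.064, 2.364, 0.009]
wrist_force: [-0.7, -0.4, 12.1]
width: -0.002
grip_force: 5.9
```

The force is mostly upward, so the fingers are riding on top of the lever. I'll back off, go lower and look.

Call:
{"api": "servo_tool", "payload": {
  "series": [
    [0,0,0.1,0,0,0,1],
    [0,0,0.2,0,0,0,1],
    [-0.15,-0.02,0.2,0,0,0,1],
    [-0.28,-0.037,0.2,0,0,0,1],
    [-0.28,-0.037,0.1,0,0,0,1],
    [-0.28,-0.037,-0.05,0,0,0,1],
    [-0.28,-0.037,-0.05,0,0,0,1],
    [-0.28,-0.037,-0.05,0,0,0,1]
  ]
}}

```text
time: 12.7
tool_pos: [0.3643, 0.1307, 0.038]
tcp_rot: [-2.066, -2.366, 0.001]
wrist_force: [0.8, 0.6, 0.2]
width: -0.0
grip_force: 0.0
```

```bash
python3 - <<'E'
from h import *
b=bot.read_camera("wrist")[140:340,180:380];a=bot.read_camera("scene")[150:210,170:240];
c=np.zeros((400,800,3),np.uint8);c[:400,:400]=cv2.resize(b,(400,400),interpolation=2);c[:343,400:]=cv2.resize(a,(400,343),interpolation=2)
save("w7.png",c);s=bot.read_state();print(s["wrist_force"],s["tool_pos"])
E
```

```text
[-0.54808749 -0.20084701  0.1052755 ] [0.36539166 0.13107659 0.03887764]
```

View pics/w7.png

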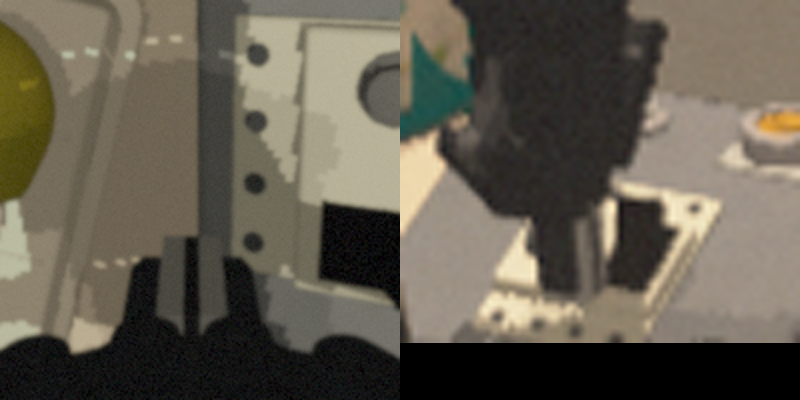

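Call:
{"api": "servo_tool", "payload": {
  "series": [
    [0,0,-0.03,0,0,0,1],
    [0.06,0.008,-0.03,0,0,0,1],
    [0.12,0.016,-0.03,0,0,0,1],
    [0.14,0.018,-0.03,0,0,0,1],
    [0.16,0.021,-0.03,0,0,0,1],
    [0.16,0.021,-0.03,0,0,0,1]
  ]
}}

```text
time: 13.4
tool_pos: [0.3888, 0.134, 0.0334]
tcp_rot: [2.066, 2.367, 0.0]
wrist_force: [1.0, -0.9, -0.6]
width: -0.004
grip_force: 0.0
```

Call:
{"api": "servo_tool", "payload": {
  "series": [
    [0.02,0.003,0,0,0,0,1],
    [0.03,0.004,0.005,0,0,0,1],
    [0.03,0.004,0.005,0,0,0,1]
  ]
}}

```text
time: 13.7
tool_pos: [0.393, 0.1346, 0.0343]
tcp_rot: [2.066, 2.367, 0.0]
wrist_force: [0.1, -0.7, 0.0]
width: 0.003
grip_force: 0.0
```

Call:
{"api": "servo_tool", "payload": {
  "series": [
    [0.02,0.003,0.005,0,0,0,1],
    [0.03,0.004,0.01,0,0,0,1],
    [0.03,0.004,0.01,0,0,0,1]
  ]
}}

```text
time: 14.0
tool_pos: [0.3977, 0.1353, 0.0359]
tcp_rot: [2.066, 2.367, 0.001]
wrist_force: [1.1, 0.3, -0.6]
width: -0.004
grip_force: 0.0
```

Call:
{"api": "servo_tool", "payload": {
  "series": [
    [0.02,0.003,0.005,0,0,0,1],
    [0.03,0.004,0.01,0,0,0,1],
    [0.03,0.004,0.01,0,0,0,1]
  ]
}}

```text
time: 14.3
tool_pos: [0.4013, 0.1357, 0.037]
tcp_rot: [-2.065, -2.366, 0.001]
wrist_force: [-0.7, -0.1, 2.0]
width: 0.0
grip_force: 0.9
```

```bash
python3 - <<'E'
from h import *
for c in ["scene","top","wrist"]:
    bot.read_camera(c);i=bot.camera_info(c)
    for n in ["lever_tip","lever_pivot"]:
        print(c,n,[(round(x["score"],2),np.round(np.array(x["at"])[::-1]*[560,420]).tolist(),np.round(onz(i,x["at"],.095 if n=="lever_tip" else .07),4).tolist()) for x in bot.mark_of(n,c)[:2]])
    m=bot.trace("lever_tip",c)
    if m:
        v,u=np.nonzero(m[0]["mask"]);print("  mask",m[0]["score"],u.min(),u.max(),v.min(),v.max(),len(u))
print(bot.read_state()["wrist_force"])
# old scene mask via saved image darkness: compare dark pixels near lever
for f in ["scene.png"]:
    g=cv2.imread("pics/"+f)[165:205,195:230].mean(2);print((g<45).astype(int).sum(1))
E
```

```text
scene lever_tip [(0.69, [216.0, 210.0], [0.3241, 0.0541, 0.095]), (0.52, [216.0, 184.0], [0.4223, 0.1302, 0.095])]
scene lever_pivot [(0.58, [213.0, 195.0], [0.4106, 0.1336, 0.07]), (0.56, [362.0, 234.0], [0.425, -0.2277, 0.07])]
top lever_tip [(0.62, [313.0, 233.0], [0.419, -0.1107, 0.095])]
top lever_pivot [(0.47, [335.0, 231.0], [0.4263, -0.1673, 0.07])]
wrist lever_tip [(0.74, [321.0, 292.0], [0.4201, 0.1391, 0.095])]
wrist lever_pivot [(0.95, [301.0, 263.0], [0.4132, 0.1398, 0.07])]
[-0.68023835 -1.03378498 -0.10404021]
[0 0 0 0 0 0 0 0 0 0 0 0 0 0 0 0 0 0 0 0 0 1 4 2 3 1 3 2 2 1 0 0 0 0 0 0 0
 0 0 0]
```

The lever looks up again (tip near x=0.420–0.422). I'll push a little further so it latches, then retreat and check.

Call:
{"api": "servo_tool", "payload": {
  "series": [
    [0.02,0.003,0.012,0,0,0,1],
    [0.03,0.004,0.018,0,0,0,1],
    [0.03,0.004,0.018,0,0,0,1]
  ]
}}

```text
time: 15.2
tool_pos: [0.4067, 0.1364, 0.0401]
tcp_rot: [2.066, 2.367, 0.001]
wrist_force: [-1.8, -0.1, 0.7]
width: 0.0
grip_force: 1.0
```

Call:
{"api": "servo_tool", "payload": {
  "series": [
    [0.02,0.003,0.012,0,0,0,1],
    [0.03,0.004,0.018,0,0,0,1],
    [0.03,0.004,0.018,0,0,0,1]
  ]
}}

```text
time: 15.5
tool_pos: [0.4086, 0.1366, 0.0417]
tcp_rot: [-2.064, -2.364, 0.006]
wrist_force: [-5.4, -1.1, 2.1]
width: 0.0
grip_force: 2.9
```

Call:
{"api": "servo_tool", "payload": {
  "series": [
    [0.03,0.004,0,0,0,0,1],
    [0.03,0.004,0,0,0,0,1]
  ]
}}

```text
time: 15.7
tool_pos: [0.4087, 0.1365, 0.0415]
tcp_rot: [-2.06, -2.359, 0.017]
wrist_force: [-18.8, -2.1, 14.7]
width: 0.003
grip_force: 11.5
```

Call:
{"api": "servo_tool", "payload": {
  "series": [
    [-0.1,-0.013,0,0,0,0,1],
    [-0.2,-0.026,0,0,0,0,1],
    [-0.3,-0.039,0.1,0,0,0,1],
    [-0.3,-0.039,0.4,0,0,0,1],
    [-0.3,-0.039,0.7,0,0,0,1],
    [-0.3,-0.039,0.7,0,0,0,1]
  ]
}}

```text
time: 16.3
tool_pos: [0.3766, 0.1335, 0.1552]
tcp_rot: [2.06, 2.36, 0.021]
wrist_force: [0.6, 0.2, 0.5]
width: -0.003
grip_force: 0.0
```

```bash
python3 - <<'E'
from h import *
I={}
for c in ["scene","top","wrist"]:
    im=bot.read_camera(c);I[c]=bot.camera_info(c);save("z_%s.png"%c,im)
    for n,z in [("lever_tip",.096),("lever_pivot",.07),("lock_mouth",.0925),("button_top",.078)]:
        print(c,n,[(round(x["score"],2),np.round(np.array(x["at"])[::-1]*[560,420]).tolist(),np.round(onz(I[c],x["at"],z),4).tolist()) for x in bot.mark_of(n,c)[:2]])
print(bot.read_state()["tool_pos"])
import re
def proj(c,P):
    i=I[c];return np.round(cv2.projectPoints(np.array(P,float),cv2.Rodrigues(np.array(i["R"],float))[0],np.array(i["t"],float),K(i),np.array(i["dist"],float))[0][:,0],1).tolist()
for c in I: print(c,"up,drop",proj(c,[[.4216,.1387,.097],[.398,.1355,.0926]]))
for f in ["scene.png","z_scene.png"]:
    g=cv2.imread("pics/"+f)[176:202,200:225].mean(2)
    print(f);print("\n".join("".join("#" if v<55 else "+" if v<90 else "." for v in r) for r in g))
E
```

```text
scene lever_tip [(0.54, [212.0, 182.0], [0.4221, 0.1408, 0.096])]
scene lever_pivot [(0.49, [297.0, 212.0], [0.441, -0.0715, 0.07]), (0.4, [210.0, 194.0], [0.4117, 0.1425, 0.07])]
scene lock_mouth [(0.66, [241.0, 176.0], [0.4891, 0.11, 0.0925])]
scene button_top [(0.41, [194.0, 189.0], [0.4, 0.1775, 0.078])]
top lever_tip []
top lever_pivot []
top lock_mouth [(0.94, [216.0, 203.0], [0.4984, 0.1261, 0.0925])]
top button_top []
wrist lever_tip [(0.65, [339.0, 213.0], [0.4161, 0.1394, 0.096])]
wrist lever_pivot [(0.9, [330.0, 203.0], [0.4132, 0.139, 0.07])]
wrist lock_mouth [(0.8, [447.0, 239.0], [0.5058, 0.1286, 0.0925]), (0.64, [342.0, 212.0], [0.4193, 0.1391, 0.0925])]
wrist button_top [(0.54, [327.0, 155.0], [0.4023, 0.1789, 0.078])]
[0.37015122 0.13166893 0.1473561 ]
scene up,drop [[212.9, 182.1], [207.7, 188.2]]
top up,drop [[210.9, 233.7], [212.4, 243.4]]
wrist up,drop [[346.6, 215.2], [314.1, 213.3]]
scene.png
.........................
.........................
.........................
.........................
.........................
.........................
...............
[... 492 characters left out ...]
............
z_scene.png
.........................
.........................
.........................
.........................
.........................
.........................
.........................
.........................
........+................
........####+++..........
........#######+.........
........#######+.........
........#######+.........
........#######+.........
........#########+.......
........#########+.......
........#########........
........########+........
.......+########.........
.......########+.........
......#########..........
.....+########...........
.....########+...........
.....########............
........++##+............
.........................
```

The lever is up by itself (same scene pattern as at the start). Now to the key.

Call:
{"api": "servo_tool", "payload": {
  "series": [
    [0.1,-0.3,0,0,0,0,0.5],
    [0.2,-0.65,0,0,0,-0.007,0.5],
    [0.2,-1,0,0,0,-0.015,0.5],
    [0.2,-1,0,0,0,-0.015,0.5]
  ]
}}

```text
time: 17.45
tool_pos: [0.4005, -0.0227, 0.1478]
tcp_rot: [2.127, 2.31, -0.002]
wrist_force: [-0.3, 0.7, -0.3]
width: 0.5
grip_force: 0.0
```

Call:
{"api": "servo_tool", "payload": {
  "series": [
    [0.1,-0.3,0,0,0,0,0.5],
    [0.2,-0.65,0,0,0,0,0.5],
    [0.2,-0.98,0,0,0,0,0.5],
    [0.2,-0.98,0,0,0,0,0.5],
    [0.2,-0.98,0,0,0,0,0.5],
    [0.2,-0.98,0,0,0,0,0.5]
  ]
}}

```text
time: 18.05
tool_pos: [0.4299, -0.164, 0.1472]
tcp_rot: [-2.12, -2.317, -0.001]
wrist_force: [0.5, 0.4, -0.5]
width: 0.499
grip_force: 0.0
```

```bash
python3 - <<'E'
from h import *
g=cv2.resize(cv2.imread("pics/s5.png"),(70,60),interpolation=cv2.INTER_AREA)[26:52,30:55].mean(2)
print("\n".join("".join("#" if v<55 else "+" if v<90 else "." for v in r) for r in g))
im=bot.read_camera("wrist");i=bot.camera_info("wrist");save("k1.png",im)
s=bot.read_state();r=s["tcp_rot"];print(s["time"],s["tool_pos"],np.degrees(2*np.arctan2(r[1],r[0])),s["width"])
for n in ["round_key_head","square_key_head","bar_key_head"]:
    print(n,[(round(x["score"],2),np.round(np.array(x["at"])[::-1]*[560,420]).tolist(),np.round(onz(i,x["at"],.06),4).tolist()) for x in bot.mark_of(n,"wrist")[:2]])
    for x in bot.trace(n,"wrist")[:1]:
        v,u=np.nonzero(x["mask"]);print(x["score"],u.min(),u.max(),v.min(),v.max(),u.mean(),v.mean())
E
```

```text
.........................
.........................
.........................
.........................
....++++++...............
.........................
.+.......................
.......+.................
.........................
.........................
.........................
.........................
.........................
....++++..+##+++++.......
....#####+########+......
....##############+......
....+############+.......
.....+##########+........
.....+##########+........
......+########+.........
......#########+.........
.....+########+..........
.....########+...........
.....########+...........
........+++#+............
.........................
18.1 [ 0.42999813 -0.1636928   0.14724699] -264.84609867481623 0.5001251870191674
round_key_head [(0.57, [277.0, 202.0], [0.4306, -0.164, 0.06])]
0.98 271 282 185 221 276.2075 202.9225
square_key_head [(0.97, [278.0, 264.0], [0.4369, -0.2227, 0.06])]
0.76 270 282 240 278 276.12268518518516 259.125
bar_key_head [(0.95, [273.0, 140.0], [0.4223, -0.1122, 0.06]), (0.73, [385.0, 157.0], [0.516, -0.1179, 0.06])]
0.93 270 284 113 168 276.806275579809 140.83083219645295
```

Call:
{"api": "servo_tool", "payload": {
  "series": [
    [0,-0.007,-0.25,0,0,0,0.5],
    [0,-0.007,-0.5,0,0,0,0.5],
    [0,-0.007,-0.7,0,0,0,0.5],
    [0,-0.007,-0.85,0,0,0,0.5],
    [0,-0.007,-0.92,0,0,0,0.5],
    [0,-0.007,-0.95,0,0,0,0.5],
    [0,-0.007,-0.95,0,0,0,0.5],
    [0,-0.007,-0.95,0,0,0,0.5]
  ]
}}

```text
time: 19.2
tool_pos: [0.4315, -0.1669, 0.0063]
tcp_rot: [2.119, 2.316, 0.001]
wrist_force: [0.2, -0.7, 0.0]
width: 0.495
grip_force: 0.0
```

```bash
python3 - <<'E'
from h import *
im=bot.read_camera("wrist");i=bot.camera_info("wrist");save("k2.png",im)
s=bot.read_state();print(s["time"],s["tool_pos"],s["wrist_force"],s["width"])
for n in ["round_key_head"]:
    print(n,[(round(x["score"],2),np.round(np.array(x["at"])[::-1]*[560,420]).tolist(),np.round(onz(i,x["at"],.06),4).tolist()) for x in bot.mark_of(n,"wrist")[:2]])
    for x in bot.trace(n,"wrist")[:1]:
        v,u=np.nonzero(x["mask"]);print(x["score"],u.min(),u.max(),v.min(),v.max(),u.mean(),v.mean())
E
```

```text
19.25 [ 0.43161921 -0.1669258   0.00644604] [0.68396801 0.0771963  0.47785264] 0.5012365867687961
round_key_head [(0.93, [274.0, 286.0], [0.4297, -0.1658, 0.06])]
0.82 262 287 244 326 274.1625 285.2795
```

Call:
{"api": "servo_tool", "payload": {
  "series": [
    [-0.01,0,-0.01,0,0,0,0.5],
    [-0.01,0,-0.01,0,0,0,0.7],
    [-0.01,0,-0.01,0,0,0,0.9],
    [-0.01,0,-0.01,0,0,0,1],
    [-0.01,0,-0.01,0,0,0,1],
    [-0.01,0,-0.01,0,0,0,1]
  ],
  "newtons": 70
}}

```text
time: 19.95
tool_pos: [0.4292, -0.1665, 0.0038]
tcp_rot: [2.121, 2.317, 0.001]
wrist_force: [0.3, -0.1, 1.6]
width: 0.104
grip_force: 69.7
```

Call:
{"api": "servo_tool", "payload": {
  "series": [
    [0,0,0.1,0,0,0,1],
    [0,0,0.25,0,0,0,1],
    [0,0,0.5,0,0,0,1],
    [0,0,0.8,0,0,0,1],
    [0,0,1,0,0,0,1],
    [0,0,1,0,0,0,1]
  ]
}}

```text
time: 20.55
tool_pos: [0.4322, -0.168, 0.1589]
tcp_rot: [2.115, 2.311, 0.004]
wrist_force: [0.7, -0.4, 0.6]
width: 0.104
grip_force: 70.0
```

Call:
{"api": "servo_tool", "payload": {
  "series": [
    [0,0.3,0,0,0,0,1],
    [0,0.65,0,0,0,0,1],
    [0.1,1,0,0,0,0.007,1],
    [0.15,1,0,0,0,0.013,1],
    [0.15,1,0,0,0,0.013,1]
  ]
}}

```text
time: 21.05
tool_pos: [0.4512, -0.0152, 0.1525]
tcp_rot: [-2.068, -2.364, 0.002]
wrist_force: [-0.5, -0.1, 0.1]
width: 0.107
grip_force: 70.1
```

```bash
python3 - <<'E'
from h import *
im=bot.read_camera("wrist");i=bot.camera_info("wrist");save("k3.png",im)
s=bot.read_state();r=s["tcp_rot"];print(s["time"],s["tool_pos"],np.degrees(2*np.arctan2(r[1],r[0])),s["wrist_force"],s["width"],s["grip_force"])
for n in ["round_key_head","lock_mouth"]:
    print(n,[(round(x["score"],2),np.round(np.array(x["at"])[::-1]*[560,420]).tolist(),np.round(onz(i,x["at"],s["tool_pos"][2]+.0562 if n[0]=="r" else .0925),4).tolist()) for x in bot.mark_of(n,"wrist")[:2]])
h=cv2.cvtColor(im,cv2.COLOR_RGB2HSV);m=cv2.inRange(h,(12,120,120),(32,255,255))
n,l,st,ce=cv2.connectedComponentsWithStats(m)
for k in range(1,n):
    if st[k,4]>60: print(st[k],ce[k],onz(i,[ce[k][1]/420,ce[k][0]/560],.0925))
E
```

```text
21.1 [ 0.45071991 -0.01634482  0.15254131] -262.4834248822849 [-0.19777758  0.17921345 -0.15807111] 0.10620913096864024 70.05723237991333
round_key_head [(0.94, [275.0, 287.0], [0.4493, -0.0143, 0.2087])]
lock_mouth [(0.89, [387.0, 14.0], [0.5047, 0.1285, 0.0925])]
[368   0  38  36 951] [386.8044164  16.2555205] [0.50499098 0.12713043 0.0925    ]
[ 402  195   55   52 1581] [429.12523719 219.92915876] [ 0.57102604 -0.00775793  0.0925    ]
[213 252  38  61 951] [224.36277603 276.87171399] [ 0.41525611 -0.07911428  0.0925    ]
[258 346   5  29  85] [260.17647059 360.08235294] [ 0.45485305 -0.16070744  0.0925    ]
```

Call:
{"api": "servo_tool", "payload": {
  "series": [
    [0.1,0.3,0,0,0,0,1],
    [0.2,0.6,0,0,0,0,1],
    [0.37,0.95,0,0,0,0,1],
    [0.37,0.95,0,0,0,0,1],
    [0.37,0.95,0,0,0,0,1],
    [0.37,0.95,0,0,0,0,1]
  ]
}}

```text
time: 21.8
tool_pos: [0.5061, 0.1243, 0.1529]
tcp_rot: [-2.075, -2.359, 0.003]
wrist_force: [0.1, 0.2, -0.1]
width: 0.106
grip_force: 70.1
```

```bash
cat > look.py <<'E'
from h import *
im=bot.read_camera("wrist");i=bot.camera_info("wrist")
s=bot.read_state();r=s["tcp_rot"];print(s["time"],s["tool_pos"],np.degrees(2*np.arctan2(r[1],r[0]))%360,s["wrist_force"],s["width"],s["grip_force"])
for n in ["round_key_head","lock_mouth"]:
    print(n,[(round(x["score"],2),np.round(np.array(x["at"])[::-1]*[560,420]).tolist(),np.round(onz(i,x["at"],s["tool_pos"][2]+.0562 if n[0]=="r" else .0925),4).tolist()) for x in bot.mark_of(n,"wrist")[:2]])
h=cv2.cvtColor(im,cv2.COLOR_RGB2HSV);m=cv2.inRange(h,(12,120,100),(32,255,255))
n,l,st,ce=cv2.connectedComponentsWithStats(m)
for k in range(1,n):
    if st[k,4]>150 and st[k,0]<400:
        q=np.argwhere(l==k)[:,::-1].astype(np.float32);c,rr=cv2.minEnclosingCircle(q)
        print(st[k],np.round(c),rr,onz(i,[c[1]/420,c[0]/560],.0925))
# dark/other rows of plug: ascii map
import sys
if len(sys.argv)>1:
    u,v=map(int,sys.argv[1:3])
    for y in range(v-32,v+32,2): print("".join("Y" if m[y,x] else ("#" if im[y,x].mean()<50 else "+" if im[y,x].mean()<110 else ".") for x in range(u-40,u+40)))
E
python3 look.py 277 215
```

```text
21.85 [0.50599311 0.12410404 0.15303182] 97.29197172994594 [ 0.32325694  0.50010359 -0.91783111] 0.1037965084655873 70.06677746772766
round_key_head [(0.66, [273.0, 289.0], [0.504, 0.1255, 0.2092])]
lock_mouth [(0.56, [274.0, 202.0], [0.5034, 0.1307, 0.0925]), (0.5, [151.0, 124.0], [0.4076, 0.1777, 0.0925])]
[   7  105   70   65 3324] [ 41. 136.] 35.42973709106445 [0.32603487 0.15934219 0.0925    ]
[259 190  33  32 680] [275. 205.] 16.49382209777832 [0.50431483 0.12849634 0.0925    ]
++++++++++++++++++++++++++++++++++++++++++++++++++++++++++......................
+++++++++++++++++++++++++++++++++++++++++++++++++++++++++++++...................
++++++++++++++++++++++++++++++++++++++++++++++++++++++++++++++..................
+++++++++++++++++++++++++++++++++++++++++++++++++++++++++++++++.................
+++++++++++++++++++++++++++++++++YYYYYYYYYYYY+++++++++++++++++..................
+++++++++++++++++++++++++++++YYYYYYYYYYYYYYYYYYYY++++++++++++++++.++++++++++++++
++++++++++++++++++++++++++YYYYYYYYYY++YYYYYYYYYYYYY+++++++++++++++++++++++++++++
+++++++++++++++++++++++++YYYYYYYYY+#######+Y
[... 1280 characters left out ...]
++++++++++++++++++++++++++++++++....................
++++++++++++++++++++++++++++++++++++++++++++++++++++++++++++....................
++++++++++++++++++++++++++++++++++++++++++++++++++++++++++......................
+++++++++++++++++++++++++++++++++++++++++++++++++++++++++++.....................
+++++++++++++++++++++++++++++++++++++++++++++++++++++++++++.....................
+++++++++++++++++++++++++++++++++++++++++++++++++++++++++++.....................
+++++++++++++++++++++++++++++++++++++++++++++++++++++++++++.....................
++++++++++++++++++++++++++++++++++++++++++++++++++++++++++......................
++++++++++++++++++++++++++++++++++++++++++++++++++++++++++......................
```

Call:
{"api": "servo_tool", "payload": {
  "series": [
    [-0.003,0.02,-0.15,0,0,0,1],
    [-0.003,0.02,-0.3,0,0,0,1],
    [-0.003,0.02,-0.4,0,0,0,1],
    [-0.003,0.02,-0.4,0,0,0,1],
    [-0.003,0.02,-0.4,0,0,0,1],
    [-0.003,0.02,-0.4,0,0,0,1]
  ]
}}

```text
time: 22.55
tool_pos: [0.5073, 0.1291, 0.0948]
tcp_rot: [2.073, 2.359, 0.003]
wrist_force: [0.2, 0.8, -0.6]
width: 0.104
grip_force: 70.1
```

```bash
python3 look.py 275 235
```

```text
22.6 [0.50743555 0.12923024 0.09491753] 97.40212060497917 [ 0.27533571  0.51540668 -0.77015123] 0.10861948193542956 70.07038235664368
round_key_head [(0.59, [276.0, 288.0], [0.5065, 0.1309, 0.1511])]
lock_mouth [(0.91, [275.0, 238.0], [0.5063, 0.1306, 0.0925])]
[   0  114   31   75 1434] [  4. 151.] 37.12152099609375 [0.34611921 0.16320323 0.0925    ]
[251 222  43  36 786] [272. 240.] 21.23734474182129 [0.50450294 0.12877063 0.0925    ]
++++.++++++++++++++.++++.+++++++++++++++++++++++++++.+++++++++++++.++++.........
+++++++++++++++++++++++.+++++++++++++++++++++++++++++++++++++++++.+..++++++.....
++++..+++++++++++++++++++++++++++++++++++++++++++++++++++++++++++++++++++++++...
++++++++++++++++++++++++++++++++++++++++++++++++++++++++++++++++++++++++++++++..
+++++++++++++++++++++++++++++++++++++++++++++++++++++++++++++++++++++++++++++...
+++++.+++++++++++++++++++++++++++++++++++++++++++++++++++++++++.++++++++++++++++
++++.++++++++++++++++++++++++++++++++++++++++++++++++++++++++++++++++++.++++++++
++++++++++++++++++++++++++++++++++++++++++++++++++++++++++++++++++++++++++++++++
+++++++++++
[... 1232 characters left out ...]
Y++++++++++++++++++++++++YYYY+++++++++++++++++++++++
+++++++++++++++++++YYYYYYYYYY++++++++++++++++++++++++YY+++++++++++++++.+++++++++
+++++++++++++++++++++YYYYYYY+++++#################++++++++++++++++++++++++++...+
+++++++++.+++++++++++++YYYYY++######################+++++++++++++++++++++++.....
+++++++.++++++++++++++++++YY++######################++++++++++++++++++++++......
+++++++++.++++++++++++++++++##########################++++++++++++++++..........
+++++++++.++++++++++++++++++##########################++++++++++++++++..........
++++++++++++++++++++++++++++##########################+++++++++++++.+...........
+++++++++++++++++++++++++++###########################+++++++++++++++...........
```

Call:
{"api": "servo_tool", "payload": {
  "series": [
    [-0.01,-0.015,0,0,0,0,1],
    [-0.01,-0.015,-0.02,0,0,0,1],
    [-0.01,-0.015,-0.04,0,0,0,1],
    [-0.01,-0.015,-0.05,0,0,0,1],
    [-0.01,-0.015,-0.05,0,0,0,1]
  ]
}}

```text
time: 23.2
tool_pos: [0.5043, 0.1268, 0.0855]
tcp_rot: [-2.073, -2.36, 0.001]
wrist_force: [-1.1, 0.1, -0.9]
width: 0.103
grip_force: 70.1
```

Call:
{"api": "servo_tool", "payload": {
  "series": [
    [0,0,-0.01,0,0,0,1],
    [0,0,-0.02,0,0,0,1],
    [0,0,-0.02,0,0,0,1]
  ]
}}

```text
time: 23.5
tool_pos: [0.5046, 0.1268, 0.0827]
tcp_rot: [-2.073, -2.36, 0.001]
wrist_force: [0.1, 1.5, -0.7]
width: 0.107
grip_force: 70.1
```

Call:
{"api": "servo_tool", "payload": {
  "series": [
    [0,0,-0.01,0,0,0,1],
    [0,0,-0.02,0,0,0,1],
    [0,0,-0.02,0,0,0,1]
  ]
}}

```text
time: 23.8
tool_pos: [0.5045, 0.1268, 0.0797]
tcp_rot: [-2.073, -2.36, 0.001]
wrist_force: [-0.0, 0.2, 0.1]
width: 0.109
grip_force: 70.1
```

The blade is in the keyway with no force. Pushing on past the pins.

Call:
{"api": "servo_tool", "payload": {
  "series": [
    [0,0,-0.01,0,0,0,1],
    [0,0,-0.02,0,0,0,1],
    [0,0,-0.03,0,0,0,1],
    [0,0,-0.03,0,0,0,1]
  ]
}}

```text
time: 24.2
tool_pos: [0.5048, 0.1272, 0.0755]
tcp_rot: [-2.073, -2.36, -0.001]
wrist_force: [0.4, 0.4, -0.3]
width: 0.104
grip_force: 70.2
```

Call:
{"api": "servo_tool", "payload": {
  "series": [
    [0,0,-0.01,0,0,0,1],
    [0,0,-0.02,0,0,0,1],
    [0,0,-0.03,0,0,0,1],
    [0,0,-0.03,0,0,0,1]
  ]
}}

```text
time: 24.6
tool_pos: [0.5047, 0.1272, 0.0707]
tcp_rot: [-2.073, -2.36, -0.001]
wrist_force: [0.9, 1.9, -0.7]
width: 0.103
grip_force: 70.0
```

Call:
{"api": "servo_tool", "payload": {
  "series": [
    [0,0,-0.01,0,0,0,1],
    [0,0,-0.02,0,0,0,1],
    [0,0,-0.03,0,0,0,1],
    [0,0,-0.03,0,0,0,1]
  ]
}}

```text
time: 25.0
tool_pos: [0.5045, 0.1266, 0.0661]
tcp_rot: [-2.073, -2.36, 0.001]
wrist_force: [0.3, 2.5, -1.1]
width: 0.109
grip_force: 70.0
```

Call:
{"api": "servo_tool", "payload": {
  "series": [
    [0,0,-0.01,0,0,0,1],
    [0,0,-0.02,0,0,0,1],
    [0,0,-0.025,0,0,0,1],
    [0,0,-0.025,0,0,0,1]
  ]
}}

```text
time: 25.4
tool_pos: [0.505, 0.1268, 0.0627]
tcp_rot: [2.073, 2.36, 0.0]
wrist_force: [0.2, 0.5, 0.9]
width: 0.107
grip_force: 70.2
```

```bash
python3 look.py 275 265; python3 - <<'E'
from h import *
for c in ["scene","top"]:
    bot.read_camera(c);i=bot.camera_info(c)
    for n in ["round_key_head","lock_mouth","lever_tip"]: print(c,n,[(round(x["score"],2),np.round(np.array(x["at"])[::-1]*[560,420]).tolist()) for x in bot.mark_of(n,c)[:2]])
    P=[[.505,.128,z] for z in (.0925,.1185,.125,.1425)]
    print(np.round(cv2.projectPoints(np.array(P),cv2.Rodrigues(np.array(i["R"],float))[0],np.array(i["t"],float),K(i),np.array(i["dist"],float))[0][:,0]).tolist())
E
```

```text
25.45 [0.50496344 0.12678862 0.0626671 ] 97.4158494821803 [ 1.4428062   0.70251224 -0.23432397] 0.10391069581905145 70.19186049699783
round_key_head [(0.57, [276.0, 286.0], [0.5038, 0.1293, 0.1189])]
lock_mouth [(0.56, [274.0, 261.0], [0.5032, 0.1282, 0.0925])]
[252 239  51  26 430] [277. 260.] 25.124788284301758 [0.50458508 0.12942725 0.0925    ]
++++++.+++++++++++++++++++++++++++++++++++++++++++++++++++++++++++++++++++++++++
++++++++++++++++++++++++++++++++++++++++++++++++++++++++++++++++++++++++++++++++
++++.+.+++++++++++++++++++++++++++++++++++++++++++++++++++++++++++++++++++++++++
+.+...+++++++++++++++++++++++++++++++++Y++++++++++++++++++++++++++++++++++++++++
+++.+.++++++++++++++++++++++++++YYYYYYYYYYYYYYYYYYYY++++++++++++++++++++++++++++
++++.+++++++++++++++++++++++YYYYYYYYYYYYYYYYYYYYYYYYYYYY++++++++++++++++++++++++
+++++++++++++++++++++++++YYYYYYYYYYYYYYYYYYYYYYYYYYYYYYYYYY+++++++++++++++++++++
+++++++++++++++++++++++YYYYYYYYY+++++++++++++++++++YYYYYYYYYY+++++++++++++++++++
+++++++++++++++++++++YYYYYYYY++++++++++++++++++++++++YYYYYYYYYY+++++++++++++++++
++++++++++++++++++++Y
[... 1479 characters left out ...]
##############++++++++++++++##########
############+++++++++++++###############################++++++++++++++##########
###########++++++++++++++###############################++++++++++++++##########
###########++++++++++++++###############################+++++++++++++++#########
###########++++++++++++++################################++++++++++++++#########
scene round_key_head [(0.56, [239.0, 160.0])]
scene lock_mouth [(0.67, [236.0, 175.0])]
scene lever_tip [(0.68, [214.0, 181.0])]
[[238.0, 171.0], [238.0, 161.0], [238.0, 159.0], [237.0, 152.0]]
top round_key_head []
top lock_mouth [(0.95, [214.0, 202.0])]
top lever_tip []
[[215.0, 200.0], [214.0, 199.0], [214.0, 198.0], [213.0, 197.0]]
```

Call:
{"api": "servo_tool", "payload": {
  "series": [
    [0,0,-0.01,0,0,0,1],
    [0,0,-0.015,0,0,0,1],
    [0,0,-0.015,0,0,0,1]
  ]
}}

```text
time: 26.25
tool_pos: [0.5051, 0.1268, 0.0621]
tcp_rot: [2.073, 2.36, 0.0]
wrist_force: [-3.2, -0.6, 9.9]
width: 0.102
grip_force: 71.4
```

Call:
{"api": "servo_tool", "payload": {
  "series": [
    [0,0,-0.01,0,0,0,1],
    [0,0,-0.01,0,0,0,1]
  ]
}}

```text
time: 26.45
tool_pos: [0.5052, 0.1269, 0.0619]
tcp_rot: [2.073, 2.36, 0.0]
wrist_force: [-5.5, -0.5, 17.7]
width: 0.104
grip_force: 72.6
```

The stop came at TCP z = 0.062 as predicted, so the key is home. Turning clockwise.

Call:
{"api": "servo_tool", "payload": {
  "series": [
    [0,0,0.003,0,0,0,1],
    [0,0,0.003,0,0,-0.04,1],
    [0,0,0.003,0,0,-0.08,1],
    [0,0,0.003,0,0,-0.12,1],
    [0,0,0.003,0,0,-0.16,1],
    [0,0,0.003,0,0,-0.2,1],
    [0,0,0.003,0,0,-0.24,1],
    [0,0,0.003,0,0,-0.25,1],
    [0,0,0.003,0,0,-0.25,1]
  ]
}}

```text
time: 27.35
tool_pos: [0.504, 0.1274, 0.062]
tcp_rot: [-2.818, -1.386, 0.002]
wrist_force: [-8.4, 1.7, 18.4]
width: 0.106
grip_force: 72.6
```

```bash
python3 -c "
from h import *
s=bot.read_state();r=s['tcp_rot'];print(s['tool_pos'],np.degrees(2*np.arctan2(r[1],r[0]))%360,s['wrist_force'],s['torque'],s['q'],s['grip_force'],s['width'])"
```

```text
[0.50395384 0.12742216 0.06195835] 52.36908668239539 [-8.36480527  1.67525316 18.39931091] [0.22828514 1.39719585 0.0561639 ] [1.98978234e-01 9.49332858e-02 2.06068166e+00 1.21887327e-03
 9.87706566e-01 8.55089573e-01] 72.61269271373749 0.1059610975403397
```

Call:
{"api": "servo_tool", "payload": {
  "series": [
    [-0.01,0.002,0.003,0,0,-0.04,1],
    [-0.01,0.003,0.003,0,0,-0.08,1],
    [-0.01,0.004,0.003,0,0,-0.12,1],
    [-0.01,0.005,0.003,0,0,-0.16,1],
    [-0.01,0.006,0.003,0,0,-0.2,1],
    [-0.01,0.006,0.003,0,0,-0.24,1],
    [-0.01,0.006,0.003,0,0,-0.25,1],
    [-0.01,0.006,0.003,0,0,-0.25,1]
  ]
}}

```text
time: 28.15
tool_pos: [0.5028, 0.1293, 0.062]
tcp_rot: [-3.133, -0.201, 0.002]
wrist_force: [-6.0, 3.5, 14.9]
width: 0.108
grip_force: 72.1
```

```bash
python3 -c "
from h import *
s=bot.read_state();r=s['tcp_rot'];print(s['tool_pos'],np.degrees(2*np.arctan2(r[1],r[0]))%360,s['wrist_force'],s['torque'],s['q'],s['grip_force'],s['width'])"
```

```text
[0.50275944 0.12930837 0.06203763] 7.343661657321377 [-6.04029165  3.47169884 14.93375414] [0.85673829 1.16287138 0.08391204] [0.20180818 0.09270098 2.06297425 0.00314009 0.98652266 1.64270058] 72.12332904338837 0.10758457815880974
```

Call:
{"api": "servo_tool", "payload": {
  "series": [
    [-0.005,0.005,0,0,0,-0.01,1],
    [-0.005,0.005,0,0,0,-0.02,1],
    [-0.005,0.005,0,0,0,-0.02,1]
  ]
}}

```text
time: 28.45
tool_pos: [0.5027, 0.1297, 0.062]
tcp_rot: [-3.138, -0.103, -0.001]
wrist_force: [-3.5, 2.8, 11.9]
width: 0.104
grip_force: 72.1
```

```bash
python3 look.py 275 265 | head -30; python3 -c "
from h import *
s=bot.read_state();print(s['wrist_force'],s['torque'])
bot.read_camera('scene')
for n in ['lever_tip','square_key_head','bar_key_head','round_key_head']: print(n,[(round(x['score'],2),np.round(np.array(x['at'])[::-1]*[560,420]).tolist()) for x in bot.mark_of(n,'scene')[:2]])"
```

```text
28.5 [0.50272962 0.12966658 0.06205554] 3.8047641721971104 [-3.7927164   2.82834452 12.45745084] 0.1104946560326297 72.11389034986496
round_key_head [(0.86, [275.0, 288.0], [0.5051, 0.1288, 0.1183])]
lock_mouth [(0.76, [277.0, 262.0], [0.5045, 0.1277, 0.0925])]
[252 241  47  16 262] [275. 256.] 23.00553321838379 [0.50828548 0.12894939 0.0925    ]
++++++++++++++++++++++++++++++++++++++++++++++++++++++++++++++++++++++++++++++++
++++++++++++++++++++++++++++++++++++++++++++++++++++++++++++++++++++++++++++++++
++++++++++++++++++++++++++++++++++++++++++++++++++++++++++++++++++++++++++++++++
++++++++++++++++++++++++++++++++++++++++++++++++++++++++++++++++++++++++++++++++
+++++++++++++++++++++++++++++++++++++YYY++++++++++++++++++++++++++++++++++++++++
++++++++++++++++++++++++++++++YY+YYYYYYYYYYYYYYYYYY+++++++++++++++++++++++++++++
++++++++++++++++++++++++++YYYYYYYYYYYYYYYYYYYYYYYYYYYY++++++++++++++++++++++++++
++++++++++++++++++++++++++YYY+++++++++++++++++++++YYYYYYYY++++++++++++++++++++++
+++++++++++++++++++++YYYYYY++++++++++++++++++++++++++YYYYYYY++++++++++++++++++++
++++++++++++++++++++YY
[... 928 characters left out ...]
++++++++#############
##############++++++++++++#############################++++++++++++#############
##############++++++++++++##############################++++++++++++############
##############++++++++++++##############################++++++++++++############
##############++++++++++++##############################++++++++++++############
#############+++++++++++++##############################+++++++++++++###########
[-5.45643018  3.24067595 12.75501126] [0.64617484 0.7697986  0.21755232]
lever_tip [(0.5, [212.0, 183.0])]
square_key_head [(0.59, [359.0, 234.0]), (0.21, [335.0, 255.0])]
bar_key_head [(0.79, [310.0, 223.0]), (0.69, [329.0, 212.0])]
round_key_head [(0.52, [235.0, 161.0])]
```

```bash
python3 -c "
from h import *
print(bot.finish_job())"
```

```text
the job is handed in; nothing more can be done
None
```

The job is handed in, with no verdict shown: breaker tripped and re-latched, the round key pushed home, turned clockwise to the stop and still gripped; the camera showed the lever up and the other two keys in the block.

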